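# Unlatch and open the reagent locker's gate

### The job

Open the barred gate of the small grey reagent locker: with the gate still shut, press its thumb tray down to lift the latch bar out of the keeper, keep it lifted while you draw the gate past the keeper, then gently swing it about square to the front and leave it standing so, bar dropped back. The keeper's height varies, so feel for it and never force the latch, gate or locker. Leave the bottles, beaker and timer where they are.

Things in the scene. Friction and masses are not known exactly. Their poses are not given: they have to be found in the camera images.
- locker: Fixed grey sheet-metal locker, 180 deep (x) x 290 wide (y) x 155 mm high. Origin on the bench, mid-depth; x points from the front (x = -90 mm) into it, y to its left, z up; it spans y = -155 to +135 mm. A barred gate fills the front between the posts; a keeper on the right-hand post catches the gate's latch bar. Pushing any part of it with over 25 N is forcing it.
- gate_hinge (a point): Point on the gate's vertical hinge line, on the locker's front face near its left post (locker x = -90, y = +112 mm), 130 mm above the bench. It does not move with the gate.
- gate (a joint): Gate angle, rad: 0 shut, grows as its free right-hand edge swings out toward the robot (clockwise from above), stop at 1.75; 1.57 is square to the front. Gate 224 mm wide, 14 thick, top 145 mm up; a stiff damped hinge (0.25 N m, 2 N at the tray, and 6 N more at 1 rad/s) keeps it where it is left. The bar's nose is clear of the keeper from 0.12 rad on; it must be held lifted until then.
- latch (a joint): Latch bar angle, rad: 0 at rest, grows as the tray goes down and the nose up; stop 0.48. Steel bar along the gate's front, 130 mm above the bench, pivoted on the gate 187 mm from the hinge line; its weighted nose, ending in a 12 mm round pin, makes it fall back. The pin clears the keeper's tooth at 0.07 to 0.37 rad (by the keeper's height) and meets its cap 0.05 rad later: a hard stop.
- thumb_tray: Thumb lever: steel tray on the bar's other end, in front of the gate. Origin on the bar's axis, 75 mm from its pivot toward the hinge. Axes as the locker's when gate and latch read 0. Floor 50 mm wide (y), 52 deep (x), open at both ends; at x = -56 to -64 mm an upright lip, its top 15 mm above the floor. Press the floor (1 to 3 N until the cap is met; over 20 N is forcing); pull the lip to swing.
- tray_floor (a point): Centre of the tray's floor, upper face: 30 mm in front of the bar's axis (42 mm in front of the gate's face), 26 mm from the lip's inner side, 112 mm from the hinge line along the gate; 127 mm above the bench at rest.
- keeper_mount (a point): Fixed point on the locker's right-hand front post behind the keeper, 130 mm above the bench. The keeper, 10 mm wide, has a tooth 4 mm in front of the bar's nose pin and a cap above; the pin leaves forwards through the 14.5 mm high mouth between them. Tooth and cap sit together up to 8 mm higher or lower at each start (not reported): tooth top 136 +- 8 mm above the bench.
- bottle_brown_mid (a point): Half-way up (42 mm) a brown reagent bottle, 46 mm diameter, 85 mm high, standing inside the locker.
- bottle_white_mid (a point): Half-way up (42 mm) a white reagent bottle, 46 mm diameter, 85 mm high, standing inside the locker.
- beaker_mid (a point): Half-way up (30 mm) a glass beaker, 45 mm diameter, 59 mm high, standing on the bench to the right of the locker.
- timer_mid (a point): Centre (9 mm up) of a bench timer, 66 x 66 x 18 mm, lying on the bench in front and to the right of the locker.

How it is judged:
On the way, in this order (a step that is already met when the one before it is completed fails the run):
1. the thumb tray is pressed and the bar is lifted while the gate is still shut (value of joint latch above 0.065 rad and value of joint gate below 0.05 rad and contact force between the fingers and thumb_tray above 0.3 N), for 0.1 s.
2. the gate is drawn out past the keeper with the bar still lifted by the tray (value of joint gate between 0.1 and 0.5 rad and value of joint latch above 0.05 rad and contact force between the fingers and thumb_tray above 0.3 N), for 0.05 s.
At the end, for the whole second after the job is handed in: The gate stands open at 1.35 rad (77 degrees) or more and at rest, the latch bar has dropped back (latch below 0.05 rad), and the two bottles, the beaker and the timer are within 20 mm of where they stood (value of joint gate above 1.35 rad and velocity of joint gate between -0.05 and 0.05 rad/s and value of joint latch below 0.05 rad and distance of each of bottle_brown_mid, bottle_white_mid, beaker_mid, timer_mid from where it was at the start of the episode below 0.02 m); the robot touches nothing.
It fails at once if the thumb tray is forced: more than 20 N between fingers and tray (contact force between the fingers and thumb_tray above 20 N).
It fails at once if the robot pushes the locker, its gate or its bar with more than 25 N (contact force between any of the fingers, the arm and locker above 25 N).
It fails at once if a bottle, the beaker or the timer is shifted by more than 30 mm (distance of any of bottle_brown_mid, bottle_white_mid, beaker_mid, timer_mid from where it was at the start of the episode above 0.03 m).
It also fails if it takes over 48 s, if anything falls off the work surface, if the arm or the gripper's body presses on something with over 40 N, if the wrist force passes 120 N, or if a joint passes its speed limit or range.

### The arm

A 7-joint arm with a two-finger parallel gripper is mounted at the origin on a cart in front of the work surface, level with it; the furniture and walls round the work are solid. World frame = base frame: x ahead of the robot, y to its left, z up, the work surface at z = 0. Lengths are in m, angles in rad, forces in N, time in s.
With the tool pointing down it reaches from about 0.35 to 0.9 m from the base axis. Payload 8.1 kg.
Tool frame: the origin (TCP) lies midway between the tips of the shut fingers; the grasp point (between the pads) lies behind it (arm.tcp_to_grasp is the z of the grasp point in the tool frame, in m); z points along the fingers, y is the line along which they close (so a half turn about z gives the same grasp; the last joint's range is limited). The gripper opens to 92 mm and grips with 3 to 60 N. Pads are 19 mm wide; open, the fingers measure 130 mm over their backs; the gripper's body (75 mm by 190 mm) begins 47 mm behind the grasp point.
Start: joints at [-1.335, 0.434, 0.025, 1.573, -0.012, 1.134, -0.075], TCP at [0.208, 0.589, 0.227] pointing down, gripper open.
Joint ranges: [-2.62, 2.62], [-0.44, 2.09], [-1.27, 1.32], [0.08, 2.57], [-1.32, 4.46], [0.12, 2], [-2.74, 2.74]. Speed limits (rad/s): [2.22, 2.22, 3.01, 3.01, 3.14, 3.14, 3.14].

### API

Orientations are given as a rotation vector (axis times angle).
In Python, from cell import readout, vision, arm gives the robot as it stands.
- The arm moves only by the tool carry_out, never from a script. Its argument "increments" is one flat list of numbers, 6 for each row, row after row: the shift along the world's x, y, z in mm, then the turn, a rotation vector about the world's x, y, z in rad. In form: [tx, ty, tz, wx, wy, wz, tx, ty, tz, wx, wy, wz, ...]. A call has 1 to 20 rows; each row shifts and turns the commanded pose from where the row before left it; what a row does not reach is not made up. A row lasts 1/8 s, in which the tool goes at most 62.5 mm and 10.7 degrees, less where a joint would pass 70% of its speed; a pose out of reach is approached as far as the arm can. A call with a gripper value outside its range is refused whole. "grip" is the closure, from 0 (fully open) to 1 (shut), set as the call begins (left out, the last holds). The fingers move at their own pace and stop on an object; "newtons" is the grip in N (left out, the last holds). Time passes only in rows, so rows that do not move let the fingers close. It gives the time, the measured TCP pose, the force, the opening and the grip force at its end, in the units of the state.
- readout.observe(): the state, without advancing time (a new reading comes with each control period).
- vision.get_image(name): name is "scene" or "top" or "wrist"; returns the picture (420x560x3 uint8, red, green, blue); there is no depth.
- vision.calibration(name): a dict with "fov_y" (degrees; the focal length in pixels is half the picture's height over the tangent of half this angle, whatever the lens; pixels are square), "cx", "cy" (the principal point, pixels), "pose" (4x4, takes a point from camera to world coordinates). Camera axes: x right, y up, looking along -z (the intrinsics and any distortion apply to the point x, -y, -z); pixel columns grow to the right and rows downward; lengths in m; the calibration is good to about 2 mm. The wrist camera is an equidistant fisheye: a pixel r from the principal point sees the ray r / f radians off the axis. A picture is of the moment at which its call begins: read the wrist's pose just before it. calibration takes no time and is no camera call; for the wrist camera it gives the pose at the moment of the call.
- arm.sign_off(): hands the job in; it is judged then, once.
The state is a dict: "clock": time; "joints": joint angles; "dq": joint speeds; "joint_efforts": joint torques, N m; "position": TCP position; "ee_rot": TCP orientation; "force": force on the tool from outside, world axes, zero at the start; "ft_torque": the same for the moment, N m; "width": opening from 0.0 (shut) to 1.0 (fully open); "gripper_force": force on a finger pad.
Only numpy, scipy, OpenCV 4.12 (cv2) and the standard library are available. Lean on these libraries where they do the work, as an engineer would, in place of code of your own. Each camera call takes 0.05 s, during which the arm holds its last target. There are 200 camera calls.

## Working session

There is one attempt and no reset: what is moved stays moved. The work goes in short steps, Python scripts to look and compute and a tool call to move; the robot and the scene stay as the last step left them, time stands still between calls to the robot, and variables do not carry over. Pictures are saved under pics/ and viewed, at most 10 in all, crops included, and the job is handed in when it is done.

Besides the shell and the picture viewer there is one more tool, called after "Request:" by a JSON object that holds its "fn" and its "kwargs". carry_out: Moves the arm, as the interface text tells. Its arguments: {"type":"object","properties":{"increments":{"type":"array","items":{"type":"number"}},"grip":{"type":"number"},"newtons":{"type":"number"}},"required":["increments"]}

```bash
mkdir -p pics; ls; python3 - <<'E'
from cell import readout, vision, arm
import cv2,numpy as np
s=readout.observe();print(s, arm.tcp_to_grasp)
for n in("scene","top"):
    im=vision.get_image(n);cv2.imwrite(f"pics/{n}0.png",im[:,:,::-1])
    c=vision.calibration(n);print(n,c['fov_y'],c['cx'],c['cy'],np.round(c['pose'],4).tolist(),c.keys())
E
```

```text
pics
{'clock': 0.0, 'joints': array([-1.33462657,  0.43524329,  0.02497919,  1.57409072, -0.01159014,
        1.13399982, -0.07511138]), 'dq': array([-0.00066205, -0.0009245 ,  0.00018019, -0.00101322, -0.00125762,
       -0.00232969, -0.00059568]), 'joint_efforts': array([ 7.90008398e-04, -6.67839789e+01,  9.85062830e-01, -3.14463508e+01,
       -6.05870923e-02,  4.28708049e-02,  1.49078505e-04]), 'position': array([0.20759536, 0.58897481, 0.2259349 ]), 'ee_rot': array([-5.29705886e-01, -3.09649755e+00,  2.50108544e-03]), 'force': array([-0.37393922, -0.05916265,  0.0469362 ]), 'ft_torque': array([ 0.00121305, -0.02317513, -0.01819591]), 'gripper_force': 0.0, 'width': 1.0024879342979658} -0.0188
scene 44.13703530970946 280.53503286220723 211.5745591210834 [[0.6284, 0.5153, -0.5827, -0.1292], [-0.7776, 0.4355, -0.4535, -0.5703], [0.0201, 0.7381, 0.6744, 0.8498], [0.0, 0.0, 0.0, 1.0]] dict_keys(['fov_y', 'cx', 'cy', 'pose'])
top 57.25488549749732 274.8356045203787 204.6077772533407 [[0.0054, 0.9955, -0.0945, 0.4479], [-1.0, 0.0055, 0.0011, -0.0997], [0.0016, 0.0945, 0.9955, 0.9591], [0.0, 0.0, 0.0, 1.0]] dict_keys(['fov_y', 'cx', 'cy', 'pose'])
```

View pics/scene0.png

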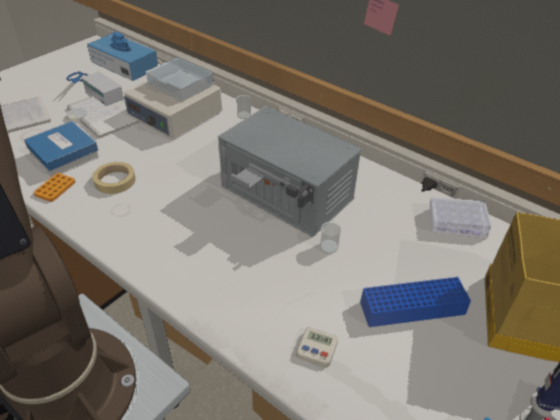

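View pics/top0.png

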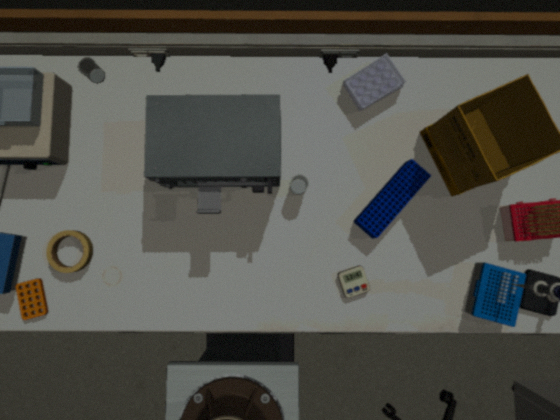

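Top view: locker roof spans about (147,95) to (280,187), with the tray near (208,198). I'll zoom in.

```bash
python3 - <<'E'
import cv2,numpy as np
t=cv2.imread("pics/top0.png")[85:225,135:325];s=cv2.imread("pics/scene0.png")[105:235,205:375]
cv2.imwrite("pics/topz.png",cv2.resize(t,None,fx=4,fy=4,interpolation=cv2.INTER_CUBIC))
cv2.imwrite("pics/scenez.png",cv2.resize(s,None,fx=4.5,fy=4.5,interpolation=cv2.INTER_CUBIC))
E
```

```text
(no output)
```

View pics/topz.png

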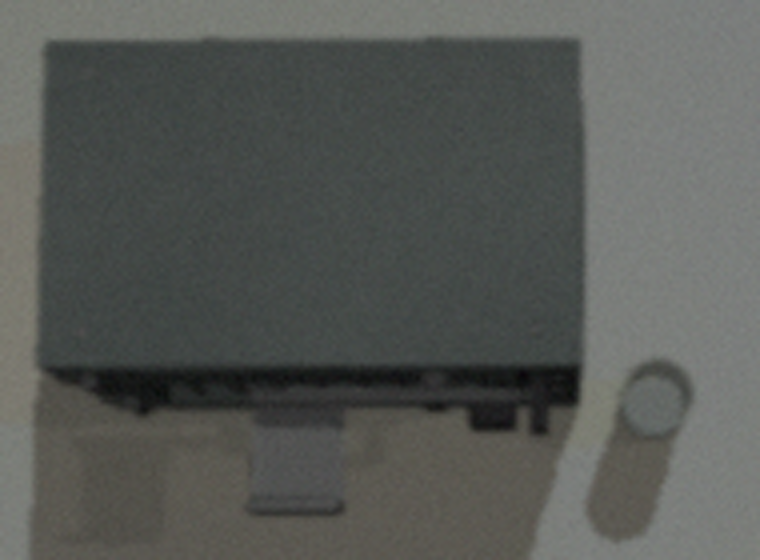

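View pics/scenez.png

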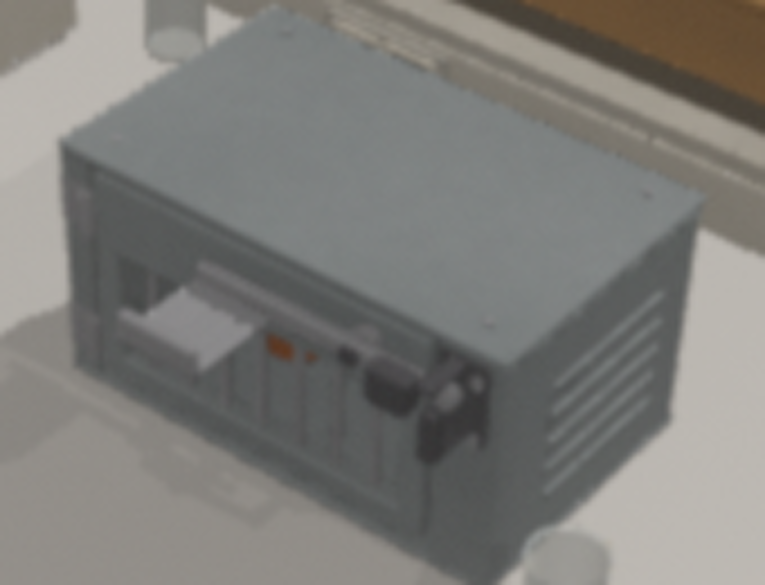

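The top zoom shows roof corners at zoom (39,367), (581,367), (46,40), (580,40). The tray floor runs from (250,410) to (344,500), and the lip is at row ~505. The scene zoom confirms the tray, bar, weight and keeper on the right. Now I'll fit the pose.

```bash
cat > h.py <<'E'
import numpy as np
from cell import vision
def ray(n,u,v,z):
    c=vision.calibration(n);f=210/np.tan(np.radians(c['fov_y']/2));P=np.array(c['pose'])
    d=P[:3,:3]@np.array([(u-c['cx'])/f,-(v-c['cy'])/f,-1]);o=P[:3,3]
    return o+d*(z-o[2])/d[2]
E
python3 - <<'E'
from h import *
T=lambda x,y,z:np.round(ray("top",135+x/4,85+y/4,z),4)
S=lambda x,y,z:np.round(ray("scene",205+x/4.5,105+y/4.5,z),4)
for p in((39,367),(581,367),(46,40),(580,40)):print("roof top",T(*p,.155))
for p in((65,143),(510,365),(285,8),(705,198)):print("roof scene",S(*p,.155))
for p in((248,505),(344,505)):print("lip",T(*p,.142))
print("lip scene",S(118,315,.142),S(205,350,.142))
t=T(656,375,.059);print("beaker",t); print("timer",ray("top",352,282,.018))
E
```

```text
roof top [0.5818 0.1746 0.155 ]
roof top [ 0.5835 -0.1117  0.155 ]
roof top [0.7601 0.1775 0.155 ]
roof top [ 0.7619 -0.1105  0.155 ]
roof scene [0.5813 0.1707 0.155 ]
roof scene [ 0.5845 -0.1139  0.155 ]
roof scene [0.7595 0.17   0.155 ]
roof scene [ 0.7582 -0.1116  0.155 ]
lip [0.5103 0.065  0.142 ]
lip [0.5106 0.014  0.142 ]
lip scene [0.505  0.0628 0.142 ] [0.5122 0.0128 0.142 ]
beaker [ 0.5951 -0.1575  0.059 ]
timer [ 0.3507719  -0.28785353  0.018     ]
```

Both cameras agree. The locker yaw is ≈0, the front is at x≈0.583, the hinge is at ≈(0.582, 0.152), the tray centre is at (0.541, 0.040) and the lip's inner side is at x≈0.5145. I'll go above the tray with the fingers shut.

Request:
{"fn": "carry_out", "kwargs": {"increments": [18.2,-30.5,-1.4,0,0,0.0188,18.2,-30.5,-1.4,0,0,0.0188,18.2,-30.5,-1.4,0,0,0.0188,18.2,-30.5,-1.4,0,0,0.0188,18.2,-30.5,-1.4,0,0,0.0188,18.2,-30.5,-1.4,0,0,0.0188,18.2,-30.5,-1.4,0,0,0.0188,18.2,-30.5,-1.4,0,0,0.0188,18.2,-30.5,-1.4,0,0,0.0188,18.2,-30.5,-1.4,0,0,0.0188,18.2,-30.5,-1.4,0,0,0.0188,18.2,-30.5,-1.4,0,0,0.0188,18.2,-30.5,-1.4,0,0,0.0188,18.2,-30.5,-1.4,0,0,0.0188,18.2,-30.5,-1.4,0,0,0.0188,18.2,-30.5,-1.4,0,0,0.0188,18.2,-30.5,-1.4,0,0,0.0188,18.2,-30.5,-1.4,0,0,0.0188,0,0,0,0,0,0,0,0,0,0,0,0], "grip": 1}}

```text
clock: 2.6
position: [0.5349, 0.0409, 0.2012]
ee_rot: [-0.001, -3.141, -0.0]
force: [0.1, -0.2, -0.3]
width: 0.003
gripper_force: 0.0
```

```bash
python3 - <<'E'
from cell import vision
import cv2,numpy as np
c=vision.calibration("wrist");print(c['fov_y'],c['cx'],c['cy'],np.round(c['pose'],3).tolist())
cv2.imwrite("pics/w0.png",vision.get_image("wrist")[:,:,::-1])
E
```

```text
65.70646984690485 281.5221944911681 212.42098627600708 [[0.0, -0.959, -0.284, 0.458], [1.0, 0.0, -0.001, 0.041], [0.001, -0.284, 0.959, 0.359], [0.0, 0.0, 0.0, 1.0]]
```

View pics/w0.png

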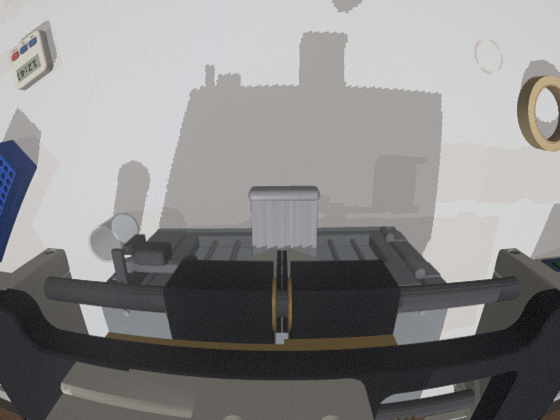

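The wrist view shows the tray centred under the fingers (lip at u 250–319, row 190). The shut tip, at about (282,258), will come down inside the tray. Descending to just above the floor.

Request:
{"fn": "carry_out", "kwargs": {"increments": [0,0,-12,0,0,0,0,0,-14,0,0,0,0,0,-14,0,0,0,0,0,-12,0,0,0,0,0,-8,0,0,0,0,0,-6,0,0,0,0,0,0,0,0,0]}}

```text
clock: 3.52
position: [0.5352, 0.0404, 0.1352]
ee_rot: [-0.001, -3.141, 0.0]
force: [-0.5, -0.7, 0.0]
width: 0.005
gripper_force: 0.0
```

Request:
{"fn": "carry_out", "kwargs": {"increments": [0,0,-4,0,0,0,0,0,-4,0,0,0,0,0,-2,0,0,0,0,0,0,0,0,0]}}

```text
clock: 4.03
position: [0.5355, 0.0404, 0.1255]
ee_rot: [0.001, 3.141, 0.0]
force: [0.0, -0.3, -0.0]
width: 0.001
gripper_force: 0.4
```

Request:
{"fn": "carry_out", "kwargs": {"increments": [0,0,-1.5,0,0,0,0,0,-1.5,0,0,0,0,0,0,0,0,0]}}

```text
clock: 4.4
position: [0.5353, 0.0405, 0.1224]
ee_rot: [-0.001, -3.142, -0.0]
force: [0.4, -0.5, 1.0]
width: 0.007
gripper_force: 0.4
```

Request:
{"fn": "carry_out", "kwargs": {"increments": [0,0,-1.2,0,0,0,0,0,-1.2,0,0,0,0,0,0,0,0,0]}}

```text
clock: 4.78
position: [0.5353, 0.0405, 0.12]
ee_rot: [-0.001, -3.141, -0.0]
force: [0.1, 0.4, 1.7]
width: -0.001
gripper_force: 0.4
```

Contact (≈1–1.7 N). I'll feel downward in small steps.

Request:
{"fn": "carry_out", "kwargs": {"increments": [0,0,-1,0,0,0,0,0,-1,0,0,0,0,0,0,0,0,0]}}

```text
clock: 5.15
position: [0.5353, 0.0405, 0.1181]
ee_rot: [-0.001, -3.142, -0.0]
force: [-0.4, -0.1, 1.4]
width: 0.004
gripper_force: 0.4
```

Request:
{"fn": "carry_out", "kwargs": {"increments": [0,0,-1,0,0,0,0,0,0,0,0,0]}}

```text
clock: 5.4
position: [0.5354, 0.0404, 0.1172]
ee_rot: [0.001, 3.142, 0.0]
force: [-0.6, -1.5, 3.9]
width: 0.006
gripper_force: 1.7
```

Request:
{"fn": "carry_out", "kwargs": {"increments": [0,0,-1,0,0,0,0,0,0,0,0,0]}}

```text
clock: 5.65
position: [0.5355, 0.0404, 0.1167]
ee_rot: [0.001, 3.141, 0.0]
force: [-2.8, 0.2, 10.0]
width: 0.006
gripper_force: 4.9
```

The cap is felt at z≈0.1173 m, near the low keeper end. I'll back off about 1.5 mm from it to sit mid-window, then slide toward the lip.

Request:
{"fn": "carry_out", "kwargs": {"increments": [0,0,1.5,0,0,0,0,0,0.9,0,0,0,0,0,0,0,0,0]}}

```text
clock: 6.02
position: [0.5354, 0.0406, 0.1185]
ee_rot: [0.0, 3.142, 0.0]
force: [-0.9, 0.1, 1.1]
width: 0.006
gripper_force: 0.6
```

Request:
{"fn": "carry_out", "kwargs": {"increments": [-2,0,0,0,0,0,-2,0,0,0,0,0,-2,0,0,0,0,0,0,0,0,0,0,0]}}

```text
clock: 6.52
position: [0.529, 0.0405, 0.1185]
ee_rot: [-0.001, -3.141, -0.0]
force: [-0.9, 0.7, 1.4]
width: 0.003
gripper_force: 0.5
```

Request:
{"fn": "carry_out", "kwargs": {"increments": [-2,0,0,0,0,0,-1,0,0,0,0,0,0,0,0,0,0,0]}}

```text
clock: 6.9
position: [0.5262, 0.0405, 0.1185]
ee_rot: [-0.001, -3.141, -0.0]
force: [-0.5, -0.1, 0.4]
width: 0.008
gripper_force: 0.5
```

Request:
{"fn": "carry_out", "kwargs": {"increments": [-1.5,0,0,0,0,0,0,0,0,0,0,0]}}

```text
clock: 7.15
position: [0.5252, 0.0406, 0.1187]
ee_rot: [0.001, 3.141, 0.0]
force: [1.1, 0.9, 0.2]
width: 0.004
gripper_force: 1.1
```

Request:
{"fn": "carry_out", "kwargs": {"increments": [-1.5,0,0,0,0,0,0,0,0,0,0,0]}}

```text
clock: 7.4
position: [0.524, 0.0411, 0.1188]
ee_rot: [0.0, 3.14, 0.001]
force: [3.5, 3.3, 2.4]
width: 0.005
gripper_force: 2.3
```

Request:
{"fn": "carry_out", "kwargs": {"increments": [-1.5,0,0,0,0,0,0,0,0,0,0,0]}}

```text
clock: 7.65
position: [0.5229, 0.0415, 0.119]
ee_rot: [-0.0, 3.139, 0.002]
force: [5.5, 4.8, 1.3]
width: 0.006
gripper_force: 2.9
```

Request:
{"fn": "carry_out", "kwargs": {"increments": [-1,1.5,-0.2,0,0,-0.01,0,0,0,0,0,0]}}

```text
clock: 7.9
position: [0.5213, 0.0423, 0.1186]
ee_rot: [0.016, 3.141, 0.001]
force: [4.6, 3.0, 1.5]
width: 0.01
gripper_force: 3.4
```

Request:
{"fn": "carry_out", "kwargs": {"increments": [-2.2,1.1,-0.1,0,0,-0.02,0,0,0,0,0,0]}}

```text
clock: 8.15
position: [0.519, 0.0435, 0.1184]
ee_rot: [0.048, 3.14, 0.001]
force: [4.4, 3.4, 1.9]
width: 0.007
gripper_force: 3.5
```

The gate is moving freely with steady force. I'll continue the arc with the tray held down.

Request:
{"fn": "carry_out", "kwargs": {"increments": [-2.2,1.2,0,0,0,-0.02,-2.2,1.2,0,0,0,-0.02,-2.2,1.3,0,0,0,-0.02,0,0,0,0,0,0]}}

```text
clock: 8.65
position: [0.5126, 0.0474, 0.1185]
ee_rot: [0.142, 3.137, 0.001]
force: [4.5, 3.8, 2.1]
width: 0.004
gripper_force: 3.4
```

Request:
{"fn": "carry_out", "kwargs": {"increments": [-2.1,1.4,0,0,0,-0.02,-2.1,1.4,0,0,0,-0.02,-2.1,1.4,0,0,0,-0.02,-2.1,1.5,0,0,0,-0.02,0,0,0,0,0,0]}}

```text
clock: 9.28
position: [0.5043, 0.053, 0.1185]
ee_rot: [0.267, 3.129, 0.001]
force: [4.8, 3.9, 0.2]
width: 0.005
gripper_force: 3.3
```

Gate at ≈0.19 rad, clear of the keeper. Computing the swing arc rows.

```bash
python3 - <<'E'
import numpy as np
a=.665+np.arange(0,28)*.05;r=125.5
d=np.diff(np.c_[-r*np.sin(a),-r*np.cos(a)],axis=0)
print(np.round(d,1).tolist())
E
```

```text
[[-4.8, 4.0], [-4.6, 4.2], [-4.4, 4.5], [-4.2, 4.7], [-3.9, 4.9], [-3.7, 5.1], [-3.4, 5.2], [-3.2, 5.4], [-2.9, 5.6], [-2.6, 5.7], [-2.3, 5.8], [-2.0, 5.9], [-1.7, 6.0], [-1.4, 6.1], [-1.1, 6.2], [-0.8, 6.2], [-0.5, 6.3], [-0.2, 6.3], [0.1, 6.3], [0.4, 6.3], [0.7, 6.2], [1.1, 6.2], [1.4, 6.1], [1.7, 6.0], [2.0, 6.0], [2.3, 5.9], [2.6, 5.7]]
```

Request:
{"fn": "carry_out", "kwargs": {"increments": [-4.8,4.0,1.5,0,0,-0.05,-4.6,4.2,1.5,0,0,-0.05,-4.4,4.5,1.5,0,0,-0.05,-4.2,4.7,1.5,0,0,-0.05,-3.9,4.9,1.5,0,0,-0.05,-3.7,5.1,1.5,0,0,-0.05]}}

```text
clock: 10.02
position: [0.4779, 0.0787, 0.1272]
ee_rot: [0.736, 3.054, -0.002]
force: [2.6, -2.6, 1.0]
width: 0.004
gripper_force: 2.2
```

Request:
{"fn": "carry_out", "kwargs": {"increments": [-3.4,5.2,0,0,0,-0.05,-3.2,5.4,0,0,0,-0.05,-2.9,5.6,0,0,0,-0.05,-2.6,5.7,0,0,0,-0.05,-2.3,5.8,0,0,0,-0.05,-2.0,5.9,0,0,0,-0.05,-1.7,6.0,0,0,0,-0.05]}}

```text
clock: 10.9
position: [0.4586, 0.1178, 0.1267]
ee_rot: [-1.256, -2.878, 0.005]
force: [0.5, -3.7, 1.8]
width: 0.003
gripper_force: 1.6
```

Request:
{"fn": "carry_out", "kwargs": {"increments": [-1.4,6.1,1,0,0,-0.05,-1.1,6.2,1,0,0,-0.05,-0.8,6.2,0,0,0,-0.05,-0.5,6.3,0,0,0,-0.05,-0.2,6.3,0,0,0,-0.05,0.1,6.3,0,0,0,-0.05,0.4,6.3,0,0,0,-0.05]}}

```text
clock: 11.78
position: [0.4546, 0.1612, 0.1284]
ee_rot: [-1.738, -2.615, 0.007]
force: [-0.8, -2.7, 0.8]
width: 0.006
gripper_force: 1.5
```

Request:
{"fn": "carry_out", "kwargs": {"increments": [0.7,6.2,0,0,0,-0.05,1.1,6.2,0,0,0,-0.05,1.4,6.1,0,0,0,-0.05,1.7,6.0,0,0,0,-0.05,2.0,6.0,0,0,0,-0.05,2.3,5.9,0,0,0,-0.05,2.6,5.7,0,0,0,-0.05,0,0,0,0,0,0,0,0,0,0,0,0]}}

```text
clock: 12.9
position: [0.4678, 0.2047, 0.129]
ee_rot: [-2.164, -2.277, 0.002]
force: [-0.7, 0.1, 0.3]
width: 0.003
gripper_force: 0.1
```

θ ≈ 1.53. I'll back off the lip and lift straight out.

Request:
{"fn": "carry_out", "kwargs": {"increments": [0,-3,1,0,0,0,0,-4,1,0,0,0,0,0,3,0,0,0,0,0,8,0,0,0,0,0,15,0,0,0,0,0,25,0,0,0,0,0,30,0,0,0,0,0,30,0,0,0,-30,0,20,0,0,0,-30,0,0,0,0,0,-30,0,0,0,0,0,0,0,0,0,0,0,0,0,0,0,0,0]}}

```text
clock: 14.52
position: [0.379, 0.1985, 0.2631]
ee_rot: [2.165, 2.277, 0.003]
force: [0.4, -0.9, -0.5]
width: 0.002
gripper_force: 0.0
```

```bash
python3 - <<'E'
from cell import vision
import cv2,numpy as np
a=vision.get_image("top")[60:310,110:390];b=vision.get_image("scene")[80:380,200:420]
cv2.imwrite("pics/end.png",np.hstack([cv2.resize(a,(448,400)),cv2.resize(b,(293,400))])[:,:,::-1])
E
```

```text
(no output)
```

View pics/end.png

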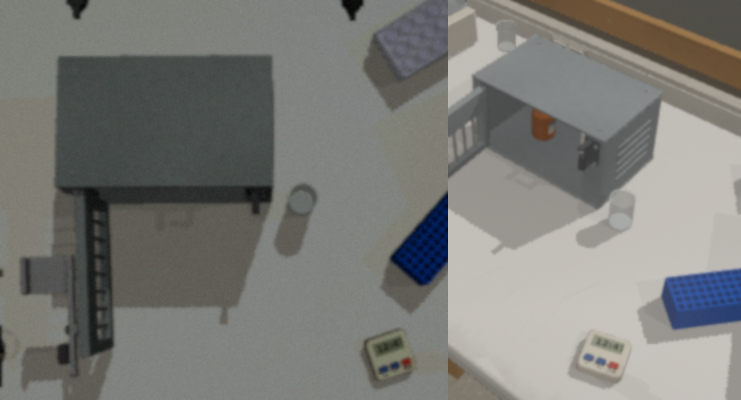

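The gate stands square to the front (top view, gate along column ~92), with the bottle, beaker and timer in place and the robot clear. Handing in.

```bash
python3 -c "
from cell import arm;print(arm.sign_off())"
```

```text
the job is handed in; nothing more can be done
None
```

I lifted the latch, drew the gate past the keeper and left it standing at about 1.53 rad by my estimate. The arm is clear and the job is handed in at about 14.6 s; the sign-off returned no verdict, and I did not check directly that the bar had dropped back.

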